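Proof-load a newly glued coat peg with a spring balance

ROBOT

A 6-joint arm with a two-finger parallel gripper is mounted at the origin on the work surface. World frame = base frame: x ahead of the robot, y to its left, z up, the work surface at z = 0. Lengths are in m, angles in rad, forces in N, time in s.
With the tool pointing down it reaches from about 0.3 to 0.85 m from the base axis. Payload 5.4 kg.
Tool frame: the origin (TCP) lies midway between the tips of the shut fingers; the grasp point (between the pads) lies 19 mm behind it; z points along the fingers, y is the line along which they close (so a half turn about z gives the same grasp; the last joint's range is limited). The gripper opens to 85 mm and grips with 20 to 120 N. Pads are 22 mm wide; open, the fingers measure 114 mm over their backs; the gripper's body (76 mm by 85 mm) begins 54 mm behind the grasp point. The pads swing forward as they close: fully open they stand 13 mm farther back than shut.
Start: joints at [1.126, 0.158, 1.597, -0, 1.386, -0.21], TCP at [0.134, 0.559, 0.231] pointing down, gripper open.
Joint ranges: [-2.91, 2.91], [-0.94, 2.29], [0.18, 2.7], [-1.29, 4.43], [0.17, 2.64], [-3, 3]. Speed limits (rad/s): [2.57, 2.57, 3.14, 3.14, 3.14, 3.14].

INTERFACE

Orientations are given as a rotation vector (axis times angle).
In Python, from station import telemetry, eyes, env gives the robot as it stands.
- The arm moves only by the tool carry_out, never from a script. Its argument "deltas" is a list that holds one entry, the list of rows, each a list of 7 numbers: the turn, a rotation vector about the tool's x, y, z in rad, then the shift along the tool's x, y, z in cm, then the opening, from 0 (shut) to 1 (fully open). In form: [[[wx, wy, wz, x, y, z, hand], ...]]. A call has 1 to 10 rows; each row is the pose to reach, as a shift and turn from the pose commanded when the call began, along the tool's axes at that moment; what a row does not reach only later rows make up. A row lasts 1/8 s, in which the tool goes at most 62.5 mm and 10.7 degrees, less where a joint would pass 70% of its speed; a pose out of reach is approached as far as the arm can. A call with a gripper value outside its range is refused whole. The fingers move at their own pace and stop on an object; "grip_force" is the grip in N (left out, the last holds). Time passes only in rows, so rows that repeat a pose let the fingers close. It gives the time, the measured TCP pose, the force, the opening and the grip force at its end, in the units of the state.
- telemetry.get_obs(): the state, without advancing time (a new reading comes with each control period).
- eyes.camera(name): name is "scene" or "top"; returns (picture, depth): 384x512x3 uint8, red, green, blue; 384x512 float32, m along the optical axis (not along the pixel's ray), 0 where there is no reading.
- eyes.calibration(name): a dict with "intrinsics" (3x3 intrinsics, pixels), "rvec" (rotation vector, rad) and "tvec" (3), from world to camera coordinates, as OpenCV has them. Camera axes: x right, y down, z forward; pixel columns grow to the right and rows downward; lengths in m; the calibration is good to about 2 mm. A picture is of the moment at which its call begins. calibration takes no time and is no camera call.
- env.job_done(): hands the job in; it is judged then, once.
Trained networks look in the newest picture that a camera, given by its name, has taken for a name from the list of things; names that differ only in an ending like _2 or _b are one class to them, and where a whole thing is asked for, a point or a joint stands for the part that bears it (a point fixed in the world has none). Each returns a list of dicts, best first, with "score" (0 to 1); they miss things now and then, are a little off and sometimes report something else, mostly with a low value. They report only what shows in the picture. A call takes as long as a camera call. They do not tell look-alikes from the thing itself.
- eyes.cut_out(camera, label): "mask" (384x512 bool, what is visible of it) and "rect" ([left, top, right, bottom] in pixels, round what is visible of it).
- eyes.landmark_of(camera, label): "location" ([column, row] in pixels: a listed point, or the origin of a listed thing).
The state is a dict: "time_s": time; "joint_pos": joint angles; "qvel": joint speeds; "joint_torque": joint torques, N m; "eef_pos": TCP position; "ee_rot": TCP orientation; "force": force on the tool from outside, world axes, zero at the start; "wrist_torque": the same for the moment, N m; "width": finger opening in m; "gripper_force": force on a finger pad.
Only numpy, scipy, OpenCV 4.12 (cv2) and the standard library are available. Lean on these libraries where they do the work, as an engineer would, in place of code of your own. Each camera call takes 0.05 s, during which the arm holds its last target. There are 200 camera calls.

TASK

The pale peg in the coat rail is newly glued, so proof it: take the blue spring balance from its rest, drop its steel ring over the pale peg, and draw the balance, level and square to the rail, towards the free side (away from the holdfasts) until the red mark on its white rod has just come out of the barrel, never past the next black mark. Finish while still holding it steady there, the balance touching nothing but your gripper and the pale peg, with the glue bottle, mallet and cork block left where they are.

Things in the scene. Friction and masses are not known exactly. Their poses are not given: they have to be found in the camera images.
- balance: Barrel of the spring balance: blue square tube 26 x 26 mm, 120 mm long, 0.18 kg in all. Origin: its centre, on the axis, the place to grip (on the sides, along y). x runs to the steel ring, z up as it lies, 58 mm over the bench. Black mouth collar (31 mm square) from 50 to 60 mm ahead; black end cap (33 mm) from 52 to 64 mm behind stops fingers slipping off; wire eye to 90 mm behind.
- balance_rod (a joint): Length of the white rod (13 mm thick) drawn from the barrel, m: 0 home, 0.090 end stop. An inner spring pulls it home: 1 N at 0, plus 230 N per m (14.7 N at 0.060), 0.3 N friction. Eight marks, 10 mm apart, come out one by one at 0.010, 0.020 ...; the sixth, red and 4 mm wide, is just wholly out at 0.060; the others are thin and black, the one after red is out at 0.070.
- balance_ring (a point): Centre of the steel ring on the rod's front end: 6 mm wire, 48 mm outside and 36 mm inside diameter, flat in the balance's xy plane, rigid with the rod. On the barrel's axis, 100 mm plus the drawn length ahead of the balance's origin. Hung on a peg and pulled, its centre shifts about 12 mm before the spring starts to draw.
- peg_new: The pale, newly glued peg: a fixed, upright turned coat peg 60 mm tall; shank 13 mm in diameter from 8 to 40 mm up, head flaring to 20 mm diameter at 53 mm, shoulder 19 mm in diameter at the foot. Origin at its foot on its axis, on the rail's top (18 mm above the bench), z up. It stands in any one of the rail's three places.
- peg_old_a: A dark old peg, same shape and origin, in another of the three places, 90 mm apart along the rail.
- peg_old_b: The other dark old peg, same shape and origin.
- rail: Coat rail: board 360 x 70 x 18 mm lying flat, fixed on the bench. Origin under its centre, x along its length; the -y edge is the free side. Three pegs on its centre line. Two dark iron holdfasts pin it from the +y side, 148 mm either side of the centre: each rises from the bench 75 mm to +y of the centre line to 124 mm high and arches over onto the board.
- rest: Plywood rest of the balance, fixed: foot 150 x 70 x 12 mm, two notched uprights 12 mm thick, 40 mm either side of the centre along x, carry the barrel; cheeks rise to 55 mm above the bench, so the balance lifts straight up. Between the uprights (68 mm) the barrel is free for the fingers. Origin under its centre, x along the balance.
- glue: Bystander: yellow glue bottle, 56 mm diameter, 135 mm tall, standing. Origin under its centre.
- mallet: Bystander: wooden mallet lying flat, head 125 x 60 x 75 mm with a handle 200 mm long running to its -y. Origin under the head's centre.
- cork: Bystander: cork sanding block 105 x 62 x 38 mm. Origin under its centre.
Things that resemble listed ones, but are neither listed nor needed, are in the scene too. There is more than one size of the balance; the one meant has the size given above.

How it is judged:
On the way:
1. the ring is down round the pale peg's shank, the spring not yet drawn (horizontal distance between balance_ring and peg_new below 0.018 m and z of balance_ring in the frame of peg_new below 0.052 m and value of joint balance_rod below 0.02 m), for 0.1 s.
At the end, for the whole second after the job is handed in: Held still, ring round the pale peg, rod drawn 53 to 67 mm, peg loaded by at least 9 N; the balance on the free side, at least 25 mm up, level within 12 degrees, square to the rail within 15, touching only gripper and pale peg (value of joint balance_rod between 0.053 and 0.067 m and horizontal distance between balance_ring and peg_new below 0.02 m and z of balance_ring in the frame of peg_new below 0.052 m and contact force between balance and peg_new above 9 N and contact force between the fingers and balance above 2 N and contact force between balance and rail below 0.5 N and contact force between balance and table below 0.5 N and contact force between balance and peg_old_a below 0.5 N and contact force between balance and peg_old_b below 0.5 N and contact force between balance and rest below 0.5 N and height (world z) of balance above 0.025 m and y of balance in the frame of rail below -0.1 m and angle between balance's own x axis and vertical between 1.36 and 1.78 rad and angle between the x axis of balance and the y axis of rail, either way round below 0.26 rad and velocity of joint balance_rod between -0.01 and 0.01 m/s and linear speed of balance below 0.02 m/s and contact force between balance and glue below 0.5 N and contact force between balance and mallet below 0.5 N and contact force between balance and cork below 0.5 N); the arm keeps its last pose, push and grip.
It fails at once if the spring is drawn past the next black mark (more than 75 mm) (value of joint balance_rod above 0.075 m).
It fails at once if the glue bottle is disturbed (distance of glue from where it was at the start of the episode above 0.03 m).
It fails at once if the mallet is disturbed (distance of mallet from where it was at the start of the episode above 0.03 m).
It fails at once if the cork block is disturbed (distance of cork from where it was at the start of the episode above 0.03 m).
It also fails if it takes over 46 s, if anything falls off the work surface, if the arm or the gripper's body presses on something with over 40 N, if the wrist force passes 120 N, or if a joint passes its speed limit or range.

## Working session

There is one attempt and no reset: what is moved stays moved. The work goes in short steps, Python scripts to look and compute and a tool call to move; the robot and the scene stay as the last step left them, time stands still between calls to the robot, and variables do not carry over. Pictures are saved under pics/ and viewed, at most 10 in all, crops included, and the job is handed in when it is done.

Besides the shell and the picture viewer there is one more tool, called as a command line: name --argument value ..., lists and objects as JSON in quotes. carry_out: Moves the arm, as the interface text tells. Its arguments: {"type":"object","properties":{"deltas":{"type":"array","items":{"type":"array","items":{"type":"array","items":{"type":"number"}}}},"grip_force":{"type":"number"}},"required":["deltas"]}

```bash
mkdir -p pics
cat > h.py <<'E'
import numpy as np,cv2
from station import telemetry,eyes,env
def cal(n):
    c=eyes.calibration(n);return np.array(c["intrinsics"]),cv2.Rodrigues(np.array(c["rvec"],float))[0],np.array(c["tvec"],float).ravel()
def cloud(n,d):
    K,R,t=cal(n);v,u=np.mgrid[:384,:512]
    p=np.stack([(u-K[0,2])/K[0,0]*d,(v-K[1,2])/K[1,1]*d,d],-1)
    return (p-t)@R
def onz(n,px,z):
    K,R,t=cal(n);r=R.T@np.linalg.inv(K)@np.array([px[0],px[1],1.]);c=-R.T@t
    return c+r*(z-c[2])/r[2]
E
python3 - <<'E'
from h import *
ims=[]
for n in("scene","top"):
    p,d=eyes.camera(n);np.savez(f"{n}0.npz",p=p,d=d);ims.append(p)
    cv2.imwrite(f"pics/{n}0.png",cv2.resize(p[...,::-1],(800,600),interpolation=cv2.INTER_CUBIC))
    for l in("balance","balance_ring","peg_new","rail","rest","glue","mallet","cork"):
        print(n,l,[(np.round(r["location"]).tolist(),round(r["score"],2)) for r in eyes.landmark_of(n,l)][:4])
E
```

```text
scene balance [([257.0, 132.0], 0.7), ([211.0, 136.0], 0.68), ([147.0, 145.0], 0.66), ([373.0, 358.0], 0.51)]
scene balance_ring [([216.0, 155.0], 0.66), ([265.0, 142.0], 0.45), ([124.0, 143.0], 0.36)]
scene peg_new [([299.0, 246.0], 0.55)]
scene rail [([267.0, 266.0], 0.62)]
scene rest [([211.0, 150.0], 0.82), ([268.0, 264.0], 0.17)]
scene glue [([381.0, 297.0], 0.72)]
scene mallet [([371.0, 361.0], 0.95), ([210.0, 155.0], 0.21)]
scene cork [([119.0, 190.0], 0.65)]
top balance [([335.0, 258.0], 0.78), ([332.0, 210.0], 0.76), ([379.0, 172.0], 0.67)]
top balance_ring [([387.0, 154.0], 0.61), ([312.0, 202.0], 0.59), ([317.0, 258.0], 0.42)]
top peg_new [([203.0, 197.0], 0.46), ([326.0, 130.0], 0.36)]
top rail [([206.0, 173.0], 0.56)]
top rest [([332.0, 211.0], 0.58)]
top glue [([145.0, 213.0], 0.58), ([208.0, 177.0], 0.48)]
top mallet [([124.0, 182.0], 0.81)]
top cork [([327.0, 131.0], 0.67), ([127.0, 179.0], 0.54)]
```

View pics/top0.png

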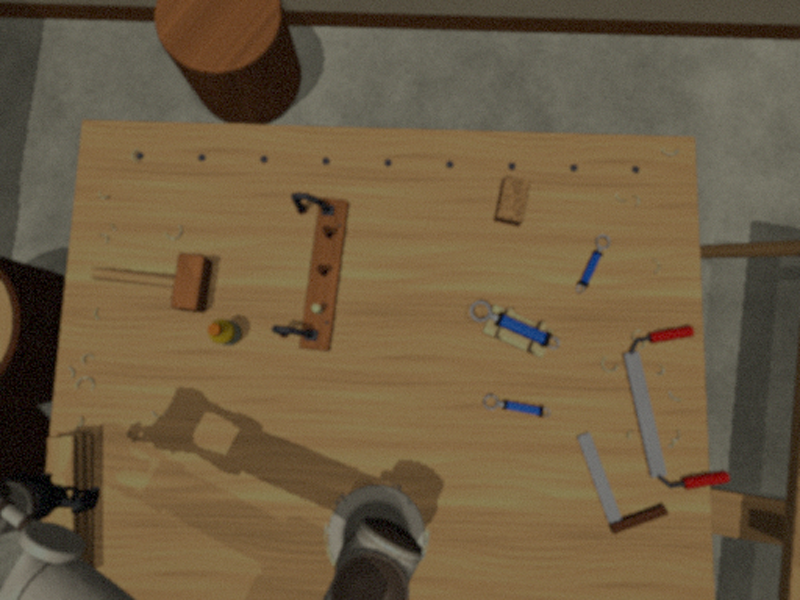

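View pics/scene0.png

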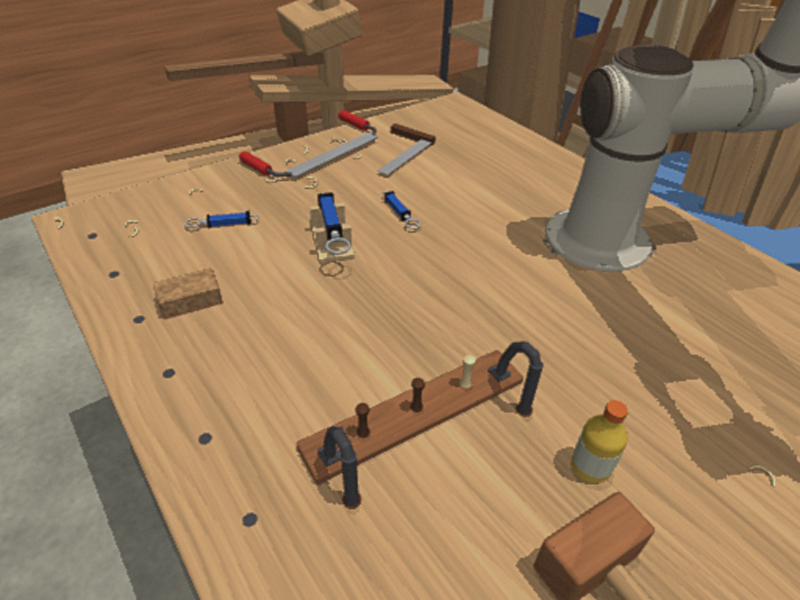

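The top picture shows the rail near (322,275) of 800x600, the pale peg at (316,308) and the holdfasts on the left, so the free side is the right (-y). There are three blue balances: (525,330) on the plywood rest, and (590,268) and (523,408) loose on the bench and visibly smaller. The one on the rest fits; I'll confirm it by size and in a crop.

Run:
```python
from h import *
for n in("top","scene"):
    f=np.load(n+"0.npz");p,d=f["p"],f["d"];P=cloud(n,d)
    hsv=cv2.cvtColor(p,cv2.COLOR_RGB2HSV)
    m=((hsv[...,0]>100)&(hsv[...,0]<130)&(hsv[...,1]>150)&(hsv[...,2]>40)&(d>0)&(np.abs(P[...,0]-.4)<.5)&(np.abs(P[...,1])<.6)&(P[...,2]<.12)).astype(np.uint8)
    k,L,s,c=cv2.connectedComponentsWithStats(m)
    for i in range(1,k):
        if s[i,4]<25: continue
        q=P[L==i]; top=q[q[:,2]>np.percentile(q[:,2],90)-.008]
        (cx,cy),wh,a=cv2.minAreaRect(top[:,:2].astype(np.float32)*1000)
        vx,vy,x0,y0=cv2.fitLine(top[:,:2].astype(np.float32),cv2.DIST_HUBER,0,.01,.01).ravel()
        print(n,c[i].round(),s[i,4],"ctr",round(cx),round(cy),"wh",np.round(wh),"ztop",np.percentile(top[:,2],[50]).round(3),"dir",np.degrees(np.arctan2(vy,vx)).round(1))
    if n=="top":
        # pale peg, dark pegs, rail
        for px in[(202,197),(207,172),(210,148)]:
            w=P[px[1]-8:px[1]+9,px[0]-8:px[0]+9].reshape(-1,3); h=w[(w[:,2]>.06)&(w[:,2]<.09)]
            print("peg",px,len(h),h.mean(0).round(4) if len(h) else "",w[:,2].max().round(3))
        z=P[...,2]; mm=((z>.012)&(z<.026)&(P[...,1]>.05)&(P[...,1]<.35)&(P[...,0]>.25)&(P[...,0]<.8)).astype(np.uint8)
        k,L,s,c=cv2.connectedComponentsWithStats(mm);i=1+np.argmax(s[1:,4]);q=P[L==i]
        print("rail",cv2.minAreaRect(q[:,:2].astype(np.float32)*1000),len(q))
        print("ring",onz(n,(307.5,198.5),.058))
    for l in("peg_new","peg_old_a"):
        for r in eyes.cut_out(n,l)[:4]:
            M=r["mask"]&(d>0);q=P[M];print(n,l,round(r["score"],2),np.round(r["rect"]),np.median(q,0).round(3),q[:,2].max().round(3))
a=np.load("top0.npz")["p"][150:290,270:410];b=np.load("scene0.npz")["p"][100:240,100:300]
cv2.imwrite("pics/crop1.png",np.hstack([cv2.resize(x[...,::-1],None,fx=f,fy=f,interpolation=3) for x,f in((a,2.3),(b,2.3))]))
```

```text
top [378. 171.] 72 ctr 609 -478 wh [14. 74.] ztop [0.021] dir -24.1
top [334. 210.] 188 ctr 458 -309 wh [110.  21.] ztop [0.071] dir 67.9
top [335. 261.] 75 ctr 285 -320 wh [76. 12.] ztop [0.022] dir 81.0
peg (202, 197) 26 [0.4935 0.1502 0.0754] 1.4
peg (207, 172) 23 [0.5822 0.1425 0.0775] 1.4
peg (210, 148) 24 [0.6727 0.1351 0.076 ] 1.4
rail ((583.6450805664062, 142.98614501953125), (70.82093811035156, 360.5755920410156), 85.02042388916016) 1652
ring [ 0.49845067 -0.21829177  0.058     ]
scene [210. 134.] 152 ctr 461 -312 wh [111.  25.] ztop [0.071] dir 67.0
scene [253. 130.] 83 ctr 287 -321 wh [79. 17.] ztop [0.021] dir 78.6
scene [146. 140.] 143 ctr 611 -478 wh [20. 75.] ztop [0.02] dir -27.9
scene peg_old_a 0.61 [265. 241. 271. 264.] [0.586 0.144 0.046] 0.08
scene peg_old_a 0.52 [226. 258. 238. 281.] [0.676 0.137 0.054] 0.08
```

View pics/crop1.png

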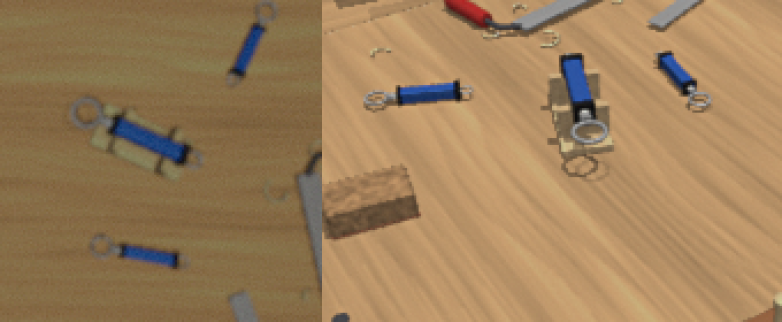

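The crop and the sizes agree. The one on the rest (334,210 in the top picture) has a 26 mm wide blue barrel with its top at z 0.071 (0.058 + 0.013). The other two are only about 75 mm long and lie at z 0.02. So the balance is at about (0.459,-0.310), x axis at 67.5°. The rail's x axis is at -4.9° and the pale peg at (0.4935,0.1505), so the pull axis is 85.1°.

```bash
cat >> h.py <<'E'
from scipy.spatial.transform import Rotation as Ro
def go(p,yaw_x,tag=""):
    """deltas to TCP p, tool down with tool x along yaw_x (deg) or its reverse, whichever is the nearer turn"""
    o=telemetry.get_obs();R=Ro.from_rotvec(o["ee_rot"]);best=None
    for f in(0,180):
        c,s=np.cos(np.radians(yaw_x+f)),np.sin(np.radians(yaw_x+f))
        G=Ro.from_matrix(np.array([[c,s,0],[s,-c,0],[0,0,-1]]).T)
        w=(R.inv()*G).as_rotvec()
        if best is None or np.linalg.norm(w)<np.linalg.norm(best): best=w
        print(tag,"f",f,"w",w.round(3),end=" ")
    print("shift cm",(R.inv().apply(np.array(p)-o["eef_pos"])*100).round(2))
E
python3 - <<'E'
from h import *
o=telemetry.get_obs();print(o["eef_pos"],Ro.from_rotvec(o["ee_rot"]).as_matrix().round(2).tolist(),o["joint_pos"],o["width"])
go((.42,.2,.23),67.5,"via"); go((.459,-.31,.15),67.5,"above")
E
```

```text
[0.13378625 0.5592104  0.23130218] [[-0.97, 0.23, 0.0], [0.23, 0.97, 0.0], [-0.0, 0.0, -1.0]] [ 1.12590320e+00  1.58408442e-01  1.59698448e+00 -1.58227873e-06
  1.38619481e+00 -2.10137892e-01] 0.08547335809155202
via f 0 w [ 0.    -0.     1.729] via f 180 w [ 0.     0.    -1.413] shift cm [-36.19 -28.28   0.13]
above f 0 w [ 0.    -0.     1.729] above f 180 w [ 0.     0.    -1.413] shift cm [-51.85 -76.97   8.13]
```

carry_out --deltas '[[[0,0,0.17,-5,-4,0,0.7],[0,0,0.34,-10.5,-8,0,0.7],[0,0,0.51,-15.5,-12,0,0.7],[0,0,0.68,-20.5,-16,0,0.7],[0,0,0.85,-26,-20,0,0.7],[0,0,1.02,-31,-24,0,0.7],[0,0,1.19,-35,-28.5,0,0.7],[0,0,1.36,-37,-34,0,0.7],[0,0,1.53,-39,-40,0,0.7],[0,0,1.7,-41,-46,0,0.7]]]'

```text
time_s: 2.35
eef_pos: [0.4246, 0.0254, 0.2316]
ee_rot: [2.591, 1.775, 0.001]
force: [0.8, 0.1, -0.0]
width: 0.0599
gripper_force: 0.0
```

Run:
```python
from h import *
o=telemetry.get_obs();print(o["eef_pos"],o["joint_pos"],o["time_s"])
go((.459,-.31,.15),67.5,"above")
```

```text
[0.42461161 0.02544889 0.23161266] [-2.25937816e-01 -2.51098195e-01  1.99141502e+00  7.89956760e-05
  1.40010335e+00  1.43575737e-01] 2.35
above f 0 w [ 0.001 -0.     0.023] above f 180 w [ 0.000e+00  2.000e-03 -3.118e+00] shift cm [-30.04  15.31   8.17]
```

carry_out --deltas '[[[0,0,0.02,-5,2.5,1.3,0.7],[0,0,0.02,-10,5,2.6,0.7],[0,0,0.02,-15,7.6,4,0.7],[0,0,0.02,-20,10.2,5.4,0.7],[0,0,0.02,-25,12.8,6.7,0.7],[0,0,0.02,-30,15.3,8.2,0.7],[0,0,0.02,-30,15.3,8.2,0.7],[0,0,0.02,-30,15.3,8.2,0.7]]]'

```text
time_s: 3.35
eef_pos: [0.4606, -0.307, 0.1492]
ee_rot: [-2.604, -1.756, -0.0]
force: [1.1, 0.1, 0.9]
width: 0.0598
gripper_force: 0.0
```

Run:
```python
from h import *
o=telemetry.get_obs();print(o["eef_pos"],o["joint_pos"],o["time_s"])
go((.459,-.31,.039),67.5,"grasp")
p,d=eyes.camera("scene")
cv2.imwrite("pics/s1.png",cv2.resize(p[80:230,100:300][...,::-1],(800,600),interpolation=3))
```

```text
[ 0.46062328 -0.30700911  0.14920346] [-8.06410865e-01  1.80860052e-01  1.73994762e+00  3.57042419e-04
  1.22149687e+00 -4.22237276e-01] 3.35
grasp f 0 w [-0.001 -0.001  0.008] grasp f 180 w [ 1.000e-03 -1.000e-03 -3.133e+00] shift cm [-0.34 -0.03 11.02]
```

View pics/s1.png

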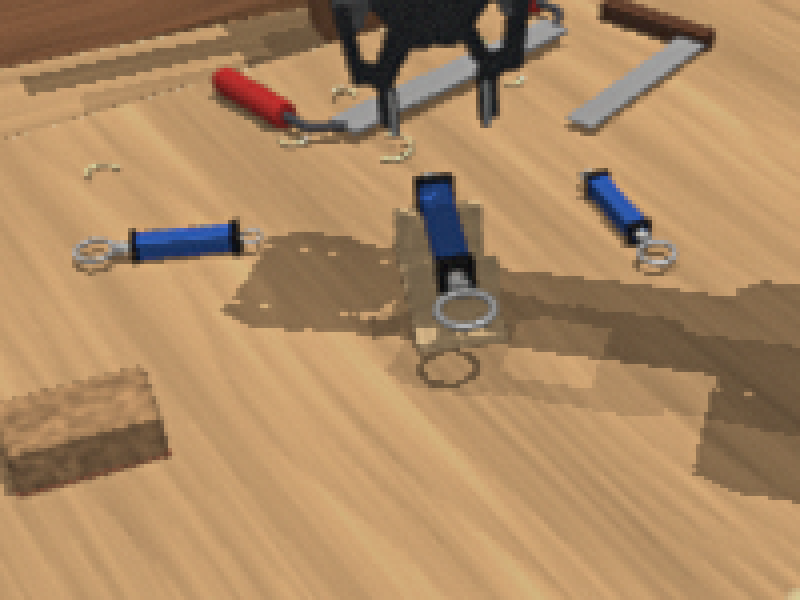

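The fingers (tips at about (395,130) and (487,125) in this crop) stand either side of the barrel's line at (440,230). They are aligned for the descent. The measured lag is small, so I go down, close and lift.

carry_out --deltas '[[[0,0,0,-0.3,0,4,0.7],[0,0,0,-0.3,0,7.5,0.7],[0,0,0,-0.3,0,10,0.7],[0,0,0,-0.3,0,11,0.7],[0,0,0,-0.3,0,11,0.7],[0,0,0,-0.3,0,11,0],[0,0,0,-0.3,0,11,0],[0,0,0,-0.3,0,11,0],[0,0,0,-0.3,0,11,0],[0,0,0,-0.3,0,11,0]]]' --grip_force 70

```text
time_s: 4.65
eef_pos: [0.4606, -0.311, 0.0409]
ee_rot: [2.602, 1.755, 0.001]
force: [0.1, 1.2, 7.0]
width: 0.025
gripper_force: 69.6
```

carry_out --deltas '[[[0,0,0,0,0,-2,0],[0,0,0,0,0,-5,0],[0,0,0,0,0,-8,0],[0,0,0,0,0,-11,0],[0,0,0,0,0,-11,0],[0,0,0,0,0,-11,0]]]'

```text
time_s: 5.4
eef_pos: [0.4588, -0.3094, 0.1476]
ee_rot: [-2.602, -1.755, 0.001]
force: [-0.7, -0.1, -2.7]
width: 0.0251
gripper_force: 69.1
```

Run:
```python
from h import *
o=telemetry.get_obs();print(o["eef_pos"],o["joint_pos"],o["time_s"],o["force"],o["width"])
a=np.radians(85.1);u=np.array([np.cos(a),np.sin(a)]);peg=np.array([.4935,.1505])
b=peg-.16*u;go((*b,.15),85.1,"standoff")
p,d=eyes.camera("scene")
cv2.imwrite("pics/s2.png",cv2.resize(p[60:210,100:300][...,::-1],(800,600),interpolation=3))
```

```text
[ 0.45881562 -0.30939013  0.14763366] [-8.11644909e-01  1.83664527e-01  1.74006228e+00 -7.29753502e-05
  1.22042300e+00 -4.27624080e-01] 5.4 [-0.66280563 -0.09375836 -2.66222793] 0.025104849329334947
standoff f 0 w [-0.002 -0.001 -0.298] standoff f 180 w [-2.000e-03  3.000e-03  2.843e+00] shift cm [28.65 -9.31 -0.19]
```

View pics/s2.png

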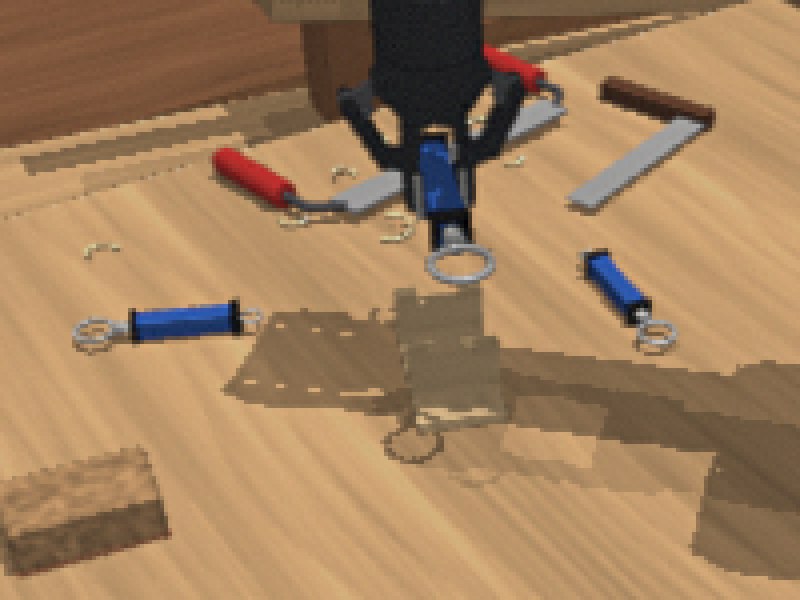

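The balance is clear of the rest (ring at (460,263) of the crop), level and in the fingers. Now to the standoff short of the peg.

carry_out --deltas '[[[0,0,-0.05,4,-1.3,0,0],[0,0,-0.1,9,-3,0,0],[0,0,-0.15,14,-4.6,0,0],[0,0,-0.2,19,-6.2,0,0],[0,0,-0.25,24,-7.8,0,0],[0,0,-0.298,28.6,-9.3,0,0],[0,0,-0.298,28.6,-9.3,0,0],[0,0,-0.298,28.6,-9.3,0,0]]]'

```text
time_s: 6.45
eef_pos: [0.4798, -0.0102, 0.1481]
ee_rot: [-2.314, -2.123, 0.002]
force: [0.7, -0.3, -2.9]
width: 0.0251
gripper_force: 69.1
```

Run:
```python
from h import *
o=telemetry.get_obs();print(o["eef_pos"],o["joint_pos"],o["time_s"],o["force"])
for n in("scene","top"):
    p,d=eyes.camera(n);P=cloud(n,d);np.savez(n+"1.npz",p=p,d=d)
    for l in("balance_ring","peg_new"):
        for r in eyes.landmark_of(n,l)[:3]: print(n,l,np.round(r["location"],1),round(r["score"],2),"on z=.167",onz(n,r["location"],o["eef_pos"][2]+.019).round(4),"z=.018",onz(n,r["location"],.018).round(4))
    hsv=cv2.cvtColor(p,cv2.COLOR_RGB2HSV)
    m=(hsv[...,0]>100)&(hsv[...,0]<130)&(hsv[...,1]>140)&(hsv[...,2]>40)&(P[...,2]>.12)&(P[...,2]<.2)&(P[...,0]>.3)&(P[...,0]<.6)&(np.abs(P[...,1])<.2)
    q=P[m]
    if len(q)>10: print(n,"blue",len(q),q.mean(0).round(3),q.min(0).round(3),q.max(0).round(3))
    g=(P[...,2]>.145)&(P[...,2]<.185)&(P[...,0]>.44)&(P[...,0]<.53)&(P[...,1]>.02+.02)&(P[...,1]<.16);q=P[g]
    if len(q): print(n,"ringpts",len(q),q.mean(0).round(4),q.min(0).round(3),q.max(0).round(3))
p=np.load("scene1.npz")["p"]
cv2.imwrite("pics/s3.png",cv2.resize(p[130:280,200:400][...,::-1],(800,600),interpolation=3))
```

```text
[ 0.47978583 -0.01021102  0.14813794] [-2.73482773e-01 -6.09306845e-03  1.94255658e+00 -5.18191299e-04
  1.20717535e+00 -1.87527712e-01] 6.45 [ 0.70786921 -0.25004597 -2.89361831]
scene balance_ring [125.7 144.4] 0.51 on z=.167 [ 0.7292 -0.2656  0.1671] z=.018 [ 0.6758 -0.4866  0.018 ]
scene balance_ring [289.1 186.9] 0.47 on z=.167 [0.4914 0.0949 0.1671] z=.018 [ 0.373  -0.0276  0.018 ]
scene peg_new [299.9 246.2] 0.59 on z=.167 [0.5835 0.2374 0.1671] z=.018 [0.4903 0.1539 0.018 ]
scene peg_new [374.2 356.5] 0.51 on z=.167 [0.631  0.4597 0.1671] z=.018 [0.5507 0.4369 0.018 ]
scene blue 211 [0.485 0.013 0.176] [ 0.467 -0.065  0.156] [0.501 0.05  0.182]
scene ringpts 275 [0.4893 0.0688 0.1699] [0.466 0.041 0.15 ] [0.512 0.114 0.184]
top balance_ring [386.7 154.9] 0.59 on z=.167 [ 0.637  -0.4613  0.1671] z=.018 [ 0.6718 -0.5135  0.018 ]
top balance_ring [218.2 194.5] 0.47 on z=.167 [0.4915 0.0849 0.1671] z=.018 [0.5086 0.0988 0.018 ]
top peg_new [203.3 198.8] 0.62 on z=.167 [0.4762 0.1322 0.1671] z=.018 [0.4915 0.1519 0.018 ]
top ringpts 47 [0.4878 0.092  0.1708] [0.467 0.042 0.164] [0.512 0.111 0.183]
```

View pics/s3.png

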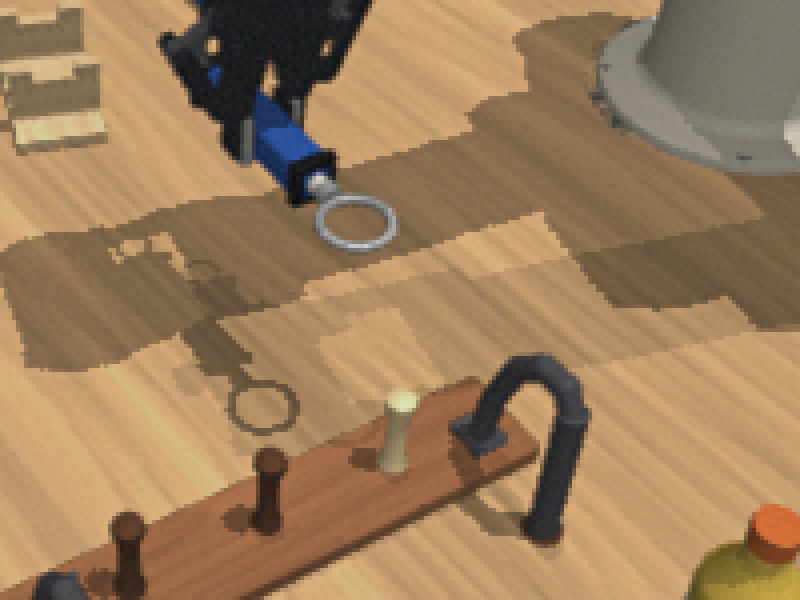

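The ring is at (357,222) in this crop and the pale peg's head at (402,402). Depth puts the ring centre at about (0.489,0.0885,0.168), which agrees with the gripper's pose, so 6.2 cm forward puts it over the peg.

carry_out --deltas '[[[0,0,0,2.5,0,1,0],[0,0,0,5,0,3,0],[0,0,0,6.2,0,5,0],[0,0,0,6.2,0,6.6,0],[0,0,0,6.2,0,6.6,0],[0,0,0,6.2,0,6.6,0]]]'

```text
time_s: 7.5
eef_pos: [0.4865, 0.0509, 0.084]
ee_rot: [2.315, 2.122, 0.001]
force: [0.1, 0.8, -2.9]
width: 0.0251
gripper_force: 69.1
```

Run:
```python
from h import *
o=telemetry.get_obs();print(o["eef_pos"],o["time_s"],o["force"])
ims=[]
for n,(r,c) in(("scene",(200,262)),("top",(165,180))):
    p,d=eyes.camera(n);P=cloud(n,d);np.savez(n+"2.npz",p=p,d=d)
    g=(P[...,2]>.092)&(P[...,2]<.112)&(P[...,0]>.44)&(P[...,0]<.53)&(P[...,1]>.12)&(P[...,1]<.2);q=P[g]
    if len(q): print(n,"ringpts",len(q),np.median(q,0).round(4),q.min(0).round(3),q.max(0).round(3))
    h=(P[...,2]>.065)&(P[...,2]<.085)&(P[...,0]>.47)&(P[...,0]<.515)&(P[...,1]>.13)&(P[...,1]<.175);q=P[h]
    if len(q): print(n,"peg",len(q),q.mean(0).round(4))
    ims.append(cv2.resize(p[r:r+60,c:c+60][...,::-1],(400,400),interpolation=3))
cv2.imwrite("pics/s4.png",np.hstack(ims))
```

```text
[0.48649915 0.05089782 0.08401369] 7.5 [ 0.13594929  0.75453911 -2.87516195]
scene ringpts 195 [0.4911 0.1539 0.104 ] [0.441 0.12  0.093] [0.518 0.198 0.112]
scene peg 37 [0.4979 0.1521 0.074 ]
top ringpts 23 [0.4881 0.1724 0.1062] [0.44  0.166 0.102] [0.511 0.193 0.109]
```

View pics/s4.png

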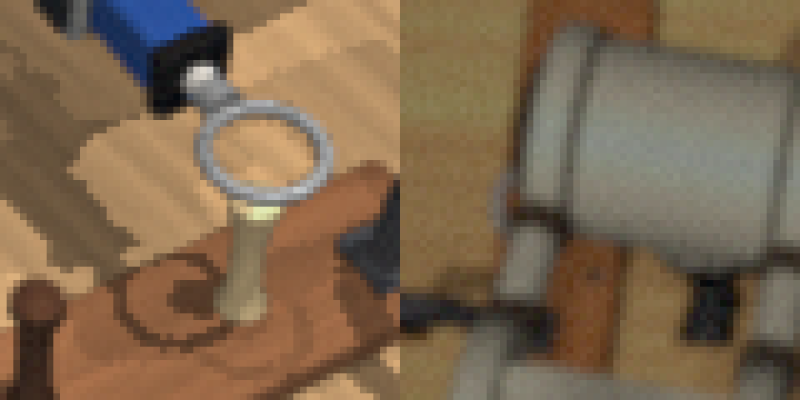

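Run:
```python
from h import *
print(onz("scene",(262+264*.15-.5,200+150*.15-.5),.103),onz("scene",(262+258*.15-.5,200+213*.15-.5),.077), onz("scene",(262+243*.15-.5,200+308*.15-.5),.022))
print(onz("top",(180+2+0,0),.1))
p0=np.array([.4865,.0509]);a=np.radians(85.1);print(p0+.1*np.array([np.cos(a),np.sin(a)]))
```

```text
[0.49495991 0.14997366 0.103     ] [0.49797287 0.15446385 0.077     ] [0.49565937 0.15231222 0.022     ]
[1.20929327 0.2514746  0.1       ]
[0.49504169 0.15053453]
```

In the left half the ring (centre (264,150) there) hangs over the pale peg's head at (258,213). Projected, they differ by about 3 mm, against 8 mm of clearance. The right half (top camera) is hidden by the arm. I shift by 2 mm and go down.

carry_out --deltas '[[[0,0,0,0.25,0.1,0,0],[0,0,0,0.25,0.1,1.2,0],[0,0,0,0.25,0.1,2.4,0],[0,0,0,0.25,0.1,3.6,0],[0,0,0,0.25,0.1,4.8,0],[0,0,0,0.25,0.1,5.6,0],[0,0,0,0.25,0.1,5.6,0],[0,0,0,0.25,0.1,5.6,0]]]'

```text
time_s: 8.6
eef_pos: [0.4875, 0.054, 0.0277]
ee_rot: [2.314, 2.124, 0.001]
force: [-0.1, -0.6, -2.1]
width: 0.0249
gripper_force: 69.1
```

Run:
```python
from h import *
o=telemetry.get_obs();print(o["eef_pos"],o["time_s"],o["force"])
p,d=eyes.camera("scene")
cv2.imwrite("pics/s5.png",cv2.resize(p[190:280,250:370][...,::-1],(800,600),interpolation=3))
```

```text
[0.48746031 0.05400026 0.02765934] 8.6 [-0.07374088 -0.64840265 -2.14748353]
```

View pics/s5.png

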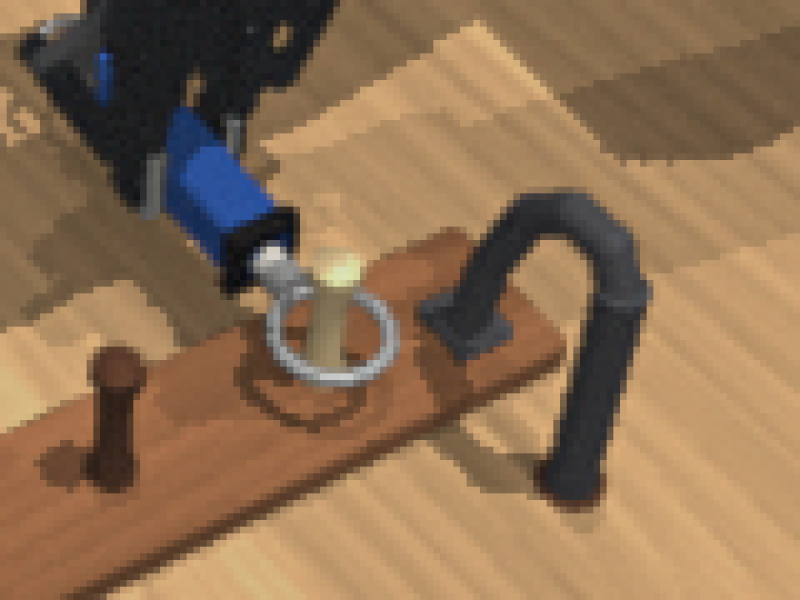

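The ring (centre (332,335)) is down round the pale peg's shank, at about 29 mm up. Now I draw slowly, partway first.

carry_out --deltas '[[[0,0,0,-0.5,0,0,0],[0,0,0,-1.1,0,0,0],[0,0,0,-1.7,0,0,0],[0,0,0,-2.3,0,0,0],[0,0,0,-2.9,0,0,0],[0,0,0,-3.5,0,0,0],[0,0,0,-4.1,0,0,0],[0,0,0,-4.6,0,0,0],[0,0,0,-5,0,0,0],[0,0,0,-5,0,0,0]]]'

```text
time_s: 9.9
eef_pos: [0.4825, 0.005, 0.0271]
ee_rot: [-2.315, -2.121, -0.002]
force: [1.7, 8.2, -2.6]
width: 0.0252
gripper_force: 69.1
```

carry_out --deltas '[[[0,0,0,0,0,0,0],[0,0,0,0,0,0,0]]]'

```text
time_s: 10.15
eef_pos: [0.4825, 0.0052, 0.0271]
ee_rot: [-2.314, -2.122, -0.002]
force: [1.4, 8.5, -1.1]
width: 0.025
gripper_force: 69.1
```

Force (8.5 N) gives a drawn length of about 32–33 mm, and geometry gives 34–36 mm. Another 23 mm, then I check by the marks.

carry_out --deltas '[[[0,0,0,-0.4,0,0,0],[0,0,0,-0.8,0,0,0],[0,0,0,-1.2,0,0,0],[0,0,0,-1.6,0,0,0],[0,0,0,-2,0,0,0],[0,0,0,-2.3,0,0,0],[0,0,0,-2.3,0,0,0],[0,0,0,-2.3,0,0,0],[0,0,0,-2.3,0,0,0]]]'

```text
time_s: 11.28
eef_pos: [0.4803, -0.0165, 0.0269]
ee_rot: [-2.314, -2.12, -0.004]
force: [2.5, 13.3, -2.7]
width: 0.0248
gripper_force: 69.1
```

Run:
```python
from h import *
F=[]
for i in range(4):
    p,d=eyes.camera("scene");o=telemetry.get_obs();F.append(o["force"])
np.savez("scene3.npz",p=p,d=d)
print(o["eef_pos"],o["time_s"],np.array(F).round(2).tolist())
P=cloud("scene",d);a=np.radians(85.1);u=np.array([np.cos(a),np.sin(a)])
s=(P[...,:2]-o["eef_pos"][:2])@u; l=(P[...,:2]-o["eef_pos"][:2])@np.array([u[1],-u[0]])
hsv=cv2.cvtColor(p,cv2.COLOR_RGB2HSV)
m=(P[...,2]>.035)&(P[...,2]<.068)&(np.abs(l)<.018)&(s>.02)&(s<.2)
for a0 in np.arange(.03,.2,.005):
    k=m&(s>=a0)&(s<a0+.005)
    if k.any(): print(round(a0,3),k.sum(),np.median(p[k],0),P[k][:,2].max().round(3))
cv2.imwrite("pics/s6.png",cv2.resize(p[180:255,245:345][...,::-1],(800,600),interpolation=3))
```

```text
[ 0.48030922 -0.01651063  0.02688373] 11.475 [[1.67, 12.23, -2.77], [2.09, 13.27, -2.83], [1.8, 13.29, -2.76], [1.87, 13.08, -2.19]]
0.03 15 [ 41.  80. 152.] 0.059
0.035 21 [ 43.  80. 153.] 0.059
0.04 18 [ 42.5  80.  154. ] 0.059
0.045 14 [ 38.   58.5 106. ] 0.059
0.05 19 [32. 33. 40.] 0.062
0.055 61 [24. 26. 27.] 0.063
0.06 15 [82. 80. 78.] 0.056
0.065 10 [162.5 157.5 151.5] 0.051
0.07 7 [128. 121. 119.] 0.053
0.075 9 [169. 162. 157.] 0.052
0.08 9 [126. 113. 110.] 0.053
0.085 9 [183. 164. 142.] 0.052
0.09 8 [137. 127. 117.] 0.051
0.095 9 [177. 174. 167.] 0.054
0.1 12 [135.5 132.5 129. ] 0.052
0.105 7 [181. 177. 169.] 0.052
0.11 9 [216. 212. 204.] 0.053
0.115 10 [185.  180.5 167. ] 0.052
0.12 10 [141.5 133.5 131.5] 0.054
0.125 12 [143.  137.  133.5] 0.054
0.13 16 [139.  129.  123.5] 0.053
0.135 15 [156. 148. 149.] 0.05
0.14 3 [160. 161. 162.] 0.05
0.16 8 [123. 110. 104.] 0.054
0.165 21 [128. 115.  86.] 0.064
0.17 34 [138.  134.5 135. ] 0.067
0.175 8 [136. 133. 132.] 0.048
```

View pics/s6.png

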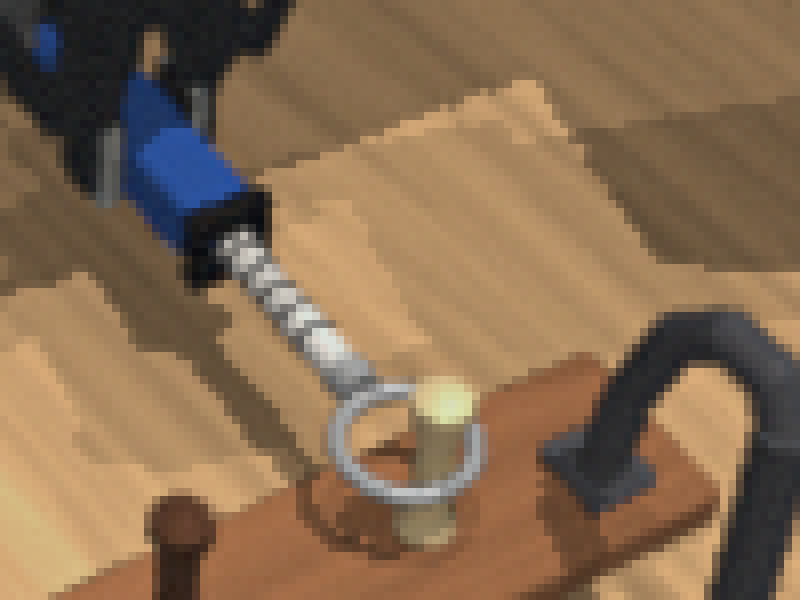

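Five black marks show along the rod (from (320,325) back to the mouth at (240,240)), and no red yet. The ring's far edge and the force (13.2 N) both give 52–54.5 mm. Draw 6.5 mm more.

carry_out --deltas '[[[0,0,0,-0.25,0,0,0],[0,0,0,-0.5,0,0,0],[0,0,0,-0.65,0,0,0],[0,0,0,-0.65,0,0,0],[0,0,0,-0.65,0,0,0],[0,0,0,-0.65,0,0,0],[0,0,0,-0.65,0,0,0]]]'

```text
time_s: 12.35
eef_pos: [0.4796, -0.0226, 0.0268]
ee_rot: [-2.313, -2.119, -0.004]
force: [3.1, 14.1, -3.4]
width: 0.0249
gripper_force: 69.1
```

Run:
```python
from h import *
F=[]
for i in range(5):
    p,d=eyes.camera("scene");o=telemetry.get_obs();F.append(o["force"])
print(o["eef_pos"],o["time_s"],np.mean(F,0).round(2),np.abs(o["qvel"]).max())
P=cloud("scene",d);a=np.radians(85.1);u=np.array([np.cos(a),np.sin(a)])
s=(P[...,:2]-o["eef_pos"][:2])@u; l=(P[...,:2]-o["eef_pos"][:2])@np.array([u[1],-u[0]])
m=(P[...,2]>.035)&(P[...,2]<.062)&(np.abs(l)<.018)&(s>.05)&(s<.21)
i=p.astype(int);red=m&(i[...,0]-i[...,1]>50)&(s<.1);print("red",red.sum(),s[red].round(4),p[red][:6].tolist(),"ring far edge",np.sort(s[m&(s>.165)&(P[...,2]<.052)])[-6:].round(4))
blue=(P[...,2]>.054)&(np.abs(l)<.02)&(i[...,2]-i[...,0]>60)&(s>-.06)&(s<.07);print("blue s,z",s[blue].min().round(3),s[blue].max().round(3),np.polyfit(s[blue],P[blue][:,2],1).round(3))
cv2.imwrite("pics/s7.png",cv2.resize(p[185:245,245:325][...,::-1],(800,600),interpolation=3))
```

```text
[ 0.47963441 -0.02262065  0.02677259] 12.6 [ 2.75 14.34 -2.35] 0.0018547942478245921
red 8 [0.0612 0.0597 0.0601 0.0618 0.0633 0.0606 0.0623 0.0626] [[120, 32, 57], [99, 42, 68], [151, 34, 47], [203, 66, 61], [196, 92, 87], [120, 24, 34]] ring far edge [0.1821 0.1823 0.183  0.1836 0.1836 0.1843]
blue s,z -0.049 0.049 [-0.001  0.057]
```

View pics/s7.png

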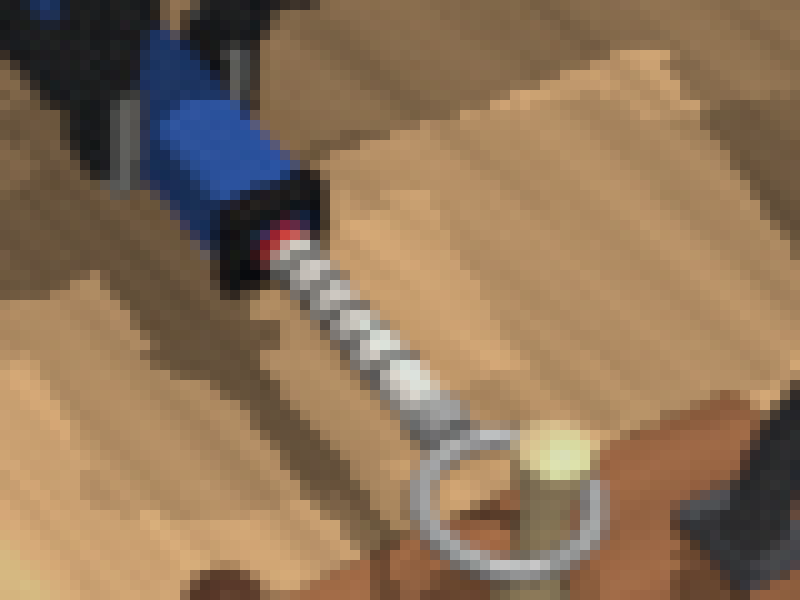

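The red mark sits at the mouth (283,240 in the crop), spanning s = 59.7–63.3 mm with the mouth at 60 mm, so it is just out (drawn about 60 mm, 14.6 N). The barrel is level, square and steady, so I hand in.

```bash
python3 -c "
from h import *
print(env.job_done())"
```

```text
the job is handed in; nothing more can be done
None
```

The job is handed in, with the verdict not shown: the blue balance's ring is round the pale peg and the rod is drawn about 60 mm at about 14.6 N, the red mark just out. It was level, square to the rail and held steady on the free side when I handed in, and I kept clear of the glue bottle, mallet and cork block.

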